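# Open a compressed-air filter for service

### The arm

A 7-joint arm with a two-finger parallel gripper is mounted at the origin on the work surface. World frame = base frame: x ahead of the robot, y to its left, z up, the work surface at z = 0. Lengths are in m, angles in rad, forces in N, time in s.
With the tool pointing down it reaches from about 0.4 to 0.9 m from the base axis. Payload 5.5 kg.
Tool frame: the origin (TCP) lies at the very end of the fingers, on their centre line; the grasp point (between the pads) lies 19 mm behind it; z points along the fingers, y is the line along which they close (so a half turn about z gives the same grasp; the last joint's range is limited). The gripper opens to 85 mm and grips with 20 to 120 N. Pads are 22 mm wide; open, the fingers measure 114 mm over their backs; the gripper's body (76 mm by 85 mm) begins 54 mm behind the grasp point. The pads swing forward as they close: fully open they stand 13 mm farther back than shut.
Start: joints at [1.513, 0.501, -0.427, 1.55, 0.221, 1.138, -0.21], TCP at [0.205, -0.617, 0.231] pointing down, gripper open.
Joint ranges: [-2.88, 2.88], [-0.31, 2.03], [-1.54, 1.56], [0.2, 2.42], [-1.41, 4.55], [0.19, 2.02], [-2.57, 2.57]. Speed limits (rad/s): [2.57, 2.57, 3.14, 3.14, 3.14, 3.14, 3.14].

### API

Orientations are given as a unit quaternion [w, x, y, z].
In Python, from bench import ctrl gives the robot as it stands.
- The arm moves only by the tool shift_gripper, called after "Emit:" as name(argument=value, ...), one argument or row to a line, values as JSON. Schema: {"type":"object","properties":{"ticks":{"type":"array","items":{"type":"array","items":{"type":"number"},"minItems":5,"maxItems":5},"minItems":1,"maxItems":12},"grip_n":{"type":"number"},"only":{"type":"string"},"quiet":{"type":"boolean"},"lines":{"type":"string"}},"required":["ticks"],"additionalProperties":false}. ticks is a list of rows, 1 to 12 of them, each of 5 numbers: the finger opening in m, then dx, dy, dz in m, then a turn about the tool's z in rad; each row is the pose to reach, as a shift and turn from the pose commanded when the call began, along the tool's axes at that moment; what a row does not reach only later rows make up. A row lasts 1/12 s, in which the tool goes at most 0.0417 m and 0.125 rad, less where a joint would pass 70% of its speed; a pose out of reach is approached as far as the arm can. The fingers move at their own pace and stop on an object; grip_n is the grip in N (left out, the last holds). Time passes only in rows, so rows that do not move let the fingers close. The tool returns the time, the measured TCP pose, the force, the opening and the grip force at its end. only (a regular expression) keeps the lines of the reply that match it, lines (a string "A,B") keeps lines A to B, and quiet returns only ok. Input that does not fit is refused with a message, and nothing moves.
- ctrl.get_state(): the state, without advancing time (a new reading comes with each control period).
- ctrl.snapshot(name): name is "side" or "top" or "wrist"; returns the picture (480x640x3 uint8, red, green, blue); there is no depth.
- ctrl.camera_model(name): a dict with "fx", "fy", "cx", "cy" (pixels), "rvec" (rotation vector, rad) and "tvec" (3), from world to camera coordinates, as OpenCV has them; the wrist camera has in their place "mount" (4x4, takes a point from camera to tool coordinates, whose origin is the TCP and whose axes are the flange's). Camera axes: x right, y down, z forward; pixel columns grow to the right and rows downward; lengths in m; the calibration is good to about 2 mm. A picture is of the moment at which its call begins: read the wrist's pose just before it. camera_model takes no time and is no camera call.
- ctrl.job_done(): hands the job in; it is judged then, once.
The state is a dict: "time_s": time; "joints": joint angles; "joint_velocities": joint speeds; "tau": joint torques, N m; "tool_pos": TCP position; "tcp_rot": TCP orientation; "force": force on the tool from outside, world axes, zero at the start; "torque": the same for the moment, N m; "finger_gap": finger opening in m; "grasp_force": force on a finger pad.
Only numpy, scipy, OpenCV 4.12 (cv2) and the standard library are available. Lean on these libraries where they do the work, as an engineer would, in place of code of your own. Each camera call takes 0.05 s, during which the arm holds its last target. There are 200 camera calls.

### The job

Service the air filter: first swing the lock-out hook across in front of the shut-off plunger, fully into its catch. Only then push the lid's lever anticlockwise (seen from above) until its lugs are in the slots, lift the lid free, and set it down, without dropping it, knob up with its disc wholly on the black rubber mat. Leave the hook closed and the other things on the bench undisturbed.

Things in the scene. Friction and masses are not known exactly. Their poses are not given: they have to be found in the camera images.
- station: Filter service station, fixed to the bench: aluminium base plate 140 (x) x 300 (y) x 12 mm, from y -155 to +145. Origin on the bench; front, -x, faces the robot; z up. At y +80 the filter, an upright grey round housing 104 mm in diameter, rim 90 mm above the bench; at y -90 the shut-off valve, a grey block 58 mm wide, top 78 mm above the bench, front face at x -5.
- filter_axis (a point): On the filter's upright axis (station x 0, y 80), at the height of the seated lid's underside, 75 mm above the bench; axes as the station's. The housing's inward lip holds down the lid's three lugs except at three slots, 120 degrees apart.
- open_stop (a point): Top of the small steel stop block, 13 x 8 mm, on the outside of the housing, 49 to 62 mm from the filter axis and 76 to 104 mm above the bench, that halts the lever turning anticlockwise, about 0.03 rad past centred slots. A twin halts it clockwise, 1.25 rad from the slots.
- plunger (a point): Middle of the front end of the valve's black plunger, 28 mm diameter, already pushed in; 64 mm above the bench. It does not move.
- catch (a point): Inside the hook's catch, where the middle of the hook's end part comes to rest: a steel U open to the front, 18 mm wide (y), station x -45 to -11, jaws above and below the hook, top 84 mm above the bench.
- lid: Loose bayonet lid, about 0.3 kg. Origin: centre of its underside, z up. Aluminium disc 72 mm in diameter, 17 mm thick, with three lugs reaching 43 mm from the axis. Lugs are in the slots when its x axis is parallel to the station's (within 0.12 rad); starts 0.7 to 1.1 rad clockwise of that, held down by the lip. Turns freely (about 2 N at the lever); clear after 20 mm of straight lift.
- lever_end (a point): Middle of the outer end of the lid's straight steel lever: 100 mm from the lid's axis, 23 mm above its underside, in the lid's own direction 205 degrees anticlockwise from its +x. The lever is 10 mm wide, 12 mm tall (17 to 29 mm above the underside), radial, and sticks out over the housing's rim.
- knob_top (a point): Centre of the top of the lid's round black knob, on the lid's axis: 34 mm in diameter, from 17 to 55 mm above the lid's underside.
- hook (a joint): Swing of the lock-out hook in the horizontal plane, rad: 0 fully in its catch (a stop), growing as it swings out towards the front, to 1.8. Starts 0.9 to 1.5. It stays where it is left; pushing it takes about 1 to 2 N.
- hook_hinge (a point): Hook's upright hinge axis at mid-height of the hook, 64 mm above the bench, at station x -35, y -135. The hook is a dark steel strap 98 mm long from this axis, 6 mm thick, 18 mm tall (55 to 73 mm above the bench). Closed, it points along station +y; at joint value a it points along (-sin a, cos a) in station x, y.
- hook_tip (a point): Free end of the hook, 98 mm from its hinge axis, mid-height.
- mat: Black ribbed rubber mat, 150 x 150 x 6 mm, fixed on the bench to the left or right of the station. Origin: centre of its underside.
- parts_bin: Green open bin 150 x 105 x 60 mm with fittings in it, fixed on the other side of the station from the mat. Bystander; origin: centre of its underside.
- coupling: Bystander: brass coupling, 26 mm diameter, 30 mm high, standing on the station's plate behind, between valve and filter. Origin: centre of its underside.
- meter: Bystander: black meter 100 x 60 x 60 mm. Origin: centre of its underside.
- relay_box: Bystander: grey box with clear cover, 120 x 100 x 75 mm. Origin: centre of its underside.
- air_cylinder: Bystander: aluminium air cylinder 140 x 35 x 47 mm with a rod of 50 mm at +x. Origin: centre of its underside.
- push_button: Bystander: push-button unit 45 x 45 x 57 mm. Origin: centre of its underside.
- wrench: Bystander: steel wrench, under 200 mm long, lying on the bench between robot and station, low (under 15 mm).
- screwdriver: Bystander: screwdriver, about 200 mm long, lying on the bench between robot and station, under 35 mm high.

How it is judged:
On the way, in this order (a step that is already met when the one before it is completed fails the run):
1. the hook is swung fully into its catch (value of joint hook below 0.08 rad), for 0.2 s.
2. with the hook closed, the seated lid is turned until its lugs are at the slots (value of joint hook below 0.08 rad and angle between the x axis of lid and the x axis of station, either way round below 0.14 rad and z of lid in the frame of station below 0.085 m), for 0.1 s.
3. the lid is lifted free of the housing (value of joint hook below 0.08 rad and z of lid in the frame of station above 0.105 m), for 0.1 s.
At the end, for the whole second after the job is handed in: The hook is within 0.08 rad of fully closed; the lid lies flat on the mat, knob up (within 0.1 rad), at rest, its centre within 39 mm of the mat's centre along each of the mat's sides (the disc wholly on the mat; the lever may overhang) (value of joint hook below 0.08 rad and x of lid in the frame of mat between -0.039 and 0.039 m and y of lid in the frame of mat between -0.039 and 0.039 m and z of lid in the frame of mat between 0.002 and 0.01 m and angle between lid's own z axis and vertical below 0.1 rad and linear speed of lid below 0.02 m/s and angular speed of lid below 0.1 rad/s); the robot touches nothing.
It fails at once if the lid is turned most of the way (to within 0.45 rad of the slots) or lifted while the hook is more than 0.15 rad open (value of joint hook above 0.15 rad and (angle between the x axis of lid and the x axis of station, either way round below 0.45 rad or z of lid in the frame of station above 0.095 m)).
It fails at once if the lid is dropped (moves faster than 0.5 m/s without being held) (linear speed of lid above 0.5 m/s and contact force between the fingers and lid below 0.1 N).
It fails at once if a bystander is moved more than 30 mm (distance of any of coupling, meter, relay_box, air_cylinder, push_button, wrench, screwdriver from where it was at the start of the episode above 0.03 m).
It also fails if it takes over 62 s, if anything falls off the work surface, if the arm or the gripper's body presses on something with over 40 N, if the wrist force passes 120 N, or if a joint passes its speed limit or range.

## Working session

There is one attempt and no reset: what is moved stays moved. The work goes in short steps, Python scripts to look and compute and a tool call to move; the robot and the scene stay as the last step left them, time stands still between calls to the robot, and variables do not carry over. Pictures are saved under pics/ and viewed, at most 10 in all, crops included, and the job is handed in when it is done.

```bash
ls; mkdir -p pics
```

Run:
```python
from bench import ctrl
import cv2
print(ctrl.get_state())
for n in("side","top"):
    cv2.imwrite(f"pics/{n}0.png",ctrl.snapshot(n)[:,:,::-1]); print(ctrl.camera_model(n))
print(ctrl.camera_model("wrist"))
```

```text
bench.py
pics
{'time_s': 0.0, 'joints': array([ 1.5132226 ,  0.50188505, -0.4267725 ,  1.55146115,  0.22077348,
        1.13827751, -0.21028188]), 'joint_velocities': array([ 0.00165466,  0.00044222,  0.00011784,  0.00143552, -0.00103314,
       -0.00104502,  0.00058859]), 'tau': array([-1.03342427e-03, -5.69510686e+01, -5.81646770e+00, -2.80940437e+01,
        1.07061848e-02,  1.18464860e-02,  3.46143381e-06]), 'tool_pos': array([ 0.2046831 , -0.61619588,  0.23022971]), 'tcp_rot': array([-9.84461374e-04,  9.87161286e-01,  1.59723555e-01, -1.11624388e-04]), 'force': array([ 0.32192507, -0.76714948,  0.07228848]), 'torque': array([ 0.00673901,  0.00350146, -0.02897864]), 'grasp_force': 0.0, 'finger_gap': 0.08562182202593006}
{'fx': 474.6797253425407, 'fy': 474.6797253425407, 'cx': 312.11341039049825, 'cy': 235.77874317207534, 'rvec': array([ 2.26179403, -0.45471169,  0.21979455]), 'tvec': array([-0.55405063,  0.2183564 ,  0.88915884])}
{'fx': 543.5306982927401, 'fy': 543.5306982927401, 'cx': 320.2638641834312, 'cy': 236.92357085345256, 'rvec': array([ 2.20225326, -2.14180193,  0.09907969]), 'tvec': array([-0.01646856,  0.58115101,  1.10538396])}
{'fx': 342.48874866639784, 'fy': 342.48874866639784, 'cx': 313.8659828257539, 'cy': 239.3824294057927, 'mount': array([[-7.41577028e-04, -9.59080391e-01, -2.83132927e-01,
         7.17655796e-02],
       [ 9.99999516e-01, -8.94237956e-04,  4.09946735e-04,
        -1.13755785e-03],
       [-6.46360084e-04, -2.83132486e-01,  9.59080590e-01,
        -1.41374227e-01],
       [ 0.00000000e+00,  0.00000000e+00,  0.00000000e+00,
         1.00000000e+00]])}
```
View pics/top0.png

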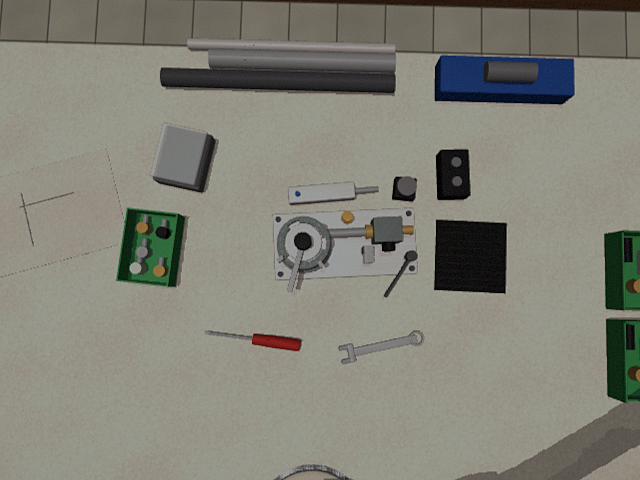

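View pics/side0.png

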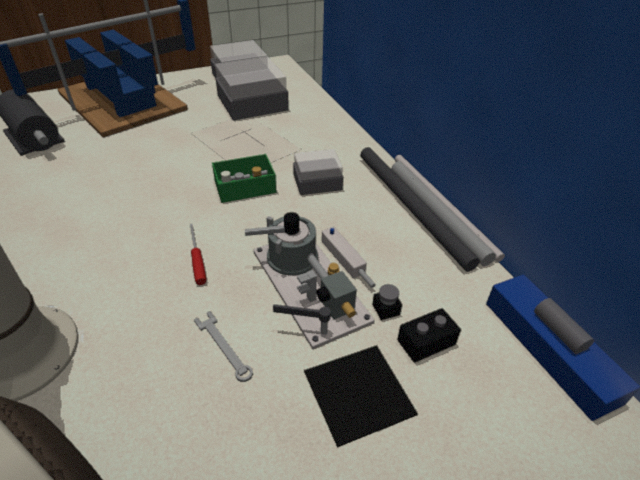

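The top view shows the station at px (272-418, 207-280) with the knob at about (303,241). The hook runs from (411,256) to (387,296), the lever end is near (291,290), and the mat is on the right at (436-507, 220-293). The side view agrees with this.

Create h.py:
```python
from bench import ctrl
import cv2, numpy as np
from scipy.spatial.transform import Rotation as R
def cam(n,st=None):
    m=ctrl.camera_model(n)
    if n=="wrist":
        M=m["mount"]; q=st["tcp_rot"]; T=R.from_quat([q[1],q[2],q[3],q[0]]).as_matrix()
        Rwc=T@M[:3,:3]; c=T@M[:3,3]+st["tool_pos"]
    else:
        Rr=cv2.Rodrigues(m["rvec"])[0]; Rwc=Rr.T; c=-Rr.T@m["tvec"]
    return m,Rwc,c
def pt(n,u,v,z,st=None):
    m,Rw,c=cam(n,st); d=Rw@np.array([(u-m["cx"])/m["fx"],(v-m["cy"])/m["fy"],1])
    return c+d*(z-c[2])/d[2]
def proj(n,p,st=None):
    m,Rw,c=cam(n,st); q=Rw.T@(np.array(p)-c); return np.array([m["fx"]*q[0]/q[2]+m["cx"],m["fy"]*q[1]/q[2]+m["cy"]])
def tool(w,st):  # world vector -> tool axes
    q=st["tcp_rot"]; return R.from_quat([q[1],q[2],q[3],q[0]]).as_matrix().T@np.array(w)
```

Run:
```python
from h import *
im=cv2.imread("pics/top0.png")
c=im[200:305,265:425]; cv2.imwrite("pics/crop.png",cv2.resize(c,None,fx=5,fy=5,interpolation=cv2.INTER_CUBIC))
g=im.max(2).astype(int)
# mat
k=((g<45)*255).astype(np.uint8); k[:, :430]=0;k[:, 520:]=0;k[:212]=0;k[300:]=0
cn=max(cv2.findContours(k,0,2)[0],key=cv2.contourArea); r=cv2.minAreaRect(cn); print("mat",r)
for b in cv2.boxPoints(r): print(pt("top",*b,0.006).round(4))
print(pt("top",*r[0],.006))
```

```text
mat ((470.01385498046875, 256.167236328125), (70.98006439208984, 69.93931579589844), 2.385944128036499)
[ 0.4787 -0.2406  0.006 ]
[ 0.6269 -0.2455  0.006 ]
[ 0.6248 -0.3963  0.006 ]
[ 0.4766 -0.3896  0.006 ]
[ 0.55130471 -0.31799592  0.006     ]
```

View pics/crop.png

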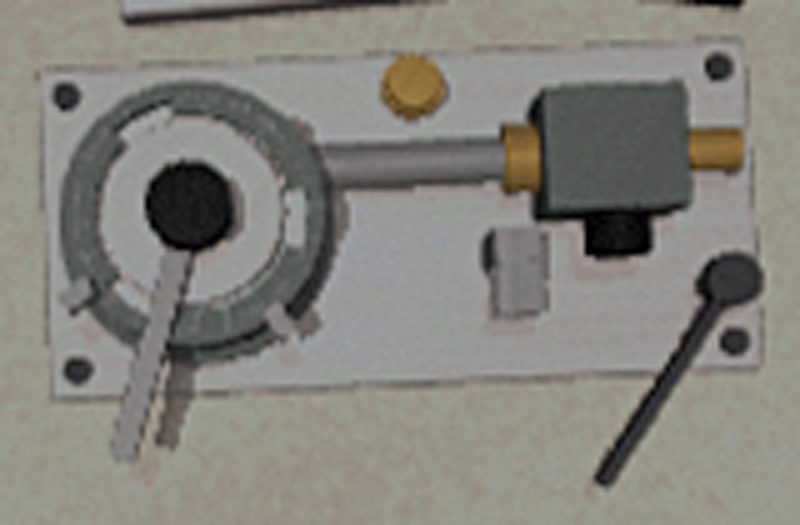

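The enlarged view gives these crop px: plate corners (42,70), (745,40), (765,368), (55,398); knob (190,205); lever end (125,455); open stop about (300,322); hinge (732,280); hook tip (604,482); catch (520,270).

Run:
```python
from h import *
P=lambda x,y,z:pt("top",x/5+265-.4,y/5+200-.4,z)
C=[P(42,70,.012),P(745,40,.012),P(765,368,.012),P(55,398,.012)]
mod=np.array([[.07,.145],[.07,-.155],[-.07,-.155],[-.07,.145]])
w=np.array(C)[:,:2]; a=mod-mod.mean(0); b=w-w.mean(0)
yaw=np.arctan2((a[:,0]*b[:,1]-a[:,1]*b[:,0]).sum(),(a*b).sum())
Rm=np.array([[np.cos(yaw),-np.sin(yaw)],[np.sin(yaw),np.cos(yaw)]]); o=w.mean(0)-Rm@mod.mean(0)
print("station",o,yaw,"res",(w-o-(Rm@mod.T).T).round(4).tolist())
S=lambda x,y:o+Rm@np.array([x,y])
ax=S(0,.08);hg=S(-.035,-.135)
kn=P(190,205,.130);le=P(125,458,.104);ti=P(604,484,.073);h=P(732,280,.085)
print("axis",ax,"knob",kn,"lever end",le,"hinge",hg,h,"tip",ti)
d=le[:2]-ax; print("lever r",np.hypot(*d),"lid yaw rel",np.arctan2(d[1],d[0])-yaw-np.radians(205)+2*np.pi)
d=Rm.T@(ti[:2]-hg); print("hook len",np.hypot(*d),"a",np.arctan2(-d[0],d[1]))
print("catch",S(-.035,-.135+.09), "coupling",P(413,88,.042),"plunger top",proj("top",[*S(-.03,-.09),.064]))
s=ctrl.get_state(); q=s["tcp_rot"]; print(R.from_quat([q[1],q[2],q[3],q[0]]).as_matrix().round(3))
```

```text
station [ 0.57058587 -0.04770774] 0.0709649746185663 res [[-0.0004, -0.0005], [-0.0006, 0.0009], [0.0003, 0.0007], [0.0007, -0.0011]]
axis [0.56491344 0.0320909 ] knob [0.5638202  0.03254281 0.13      ] lever end [0.46768927 0.05546699 0.104     ] hinge [ 0.5452462  -0.18484964] [ 0.54397903 -0.18025127  0.085     ] tip [ 0.46251295 -0.13259077  0.073     ]
lever r 0.09999489902874711 lid yaw rel 5.539931802097394
hook len 0.09785591475967052 a 0.9364606635055064
catch [ 0.53886471 -0.09507617] coupling [ 0.62240297 -0.05476714  0.042     ] plunger top [389.06493447 254.1360359 ]
[[ 0.949  0.315 -0.001]
 [ 0.315 -0.949  0.002]
 [ 0.    -0.002 -1.   ]]
```

Add to h.py:
```python
o=np.array([.57059,-.04771]); yaw=.071
def S(x,y,z):
    c,s=np.cos(yaw),np.sin(yaw); return np.array([o[0]+c*x-s*y,o[1]+s*x+c*y,z])
def go(x,y,z,tyaw=None,frame=S):
    "shift in tool axes to reach station point; tyaw = wished station yaw of tool x"
    st=ctrl.get_state(); p=frame(x,y,z) if frame else np.array([x,y,z])
    q=st["tcp_rot"]; X=R.from_quat([q[1],q[2],q[3],q[0]]).as_matrix()[:,0]; cur=np.arctan2(X[1],X[0])
    print("t",st["time_s"],"shift",tool(p-st["tool_pos"],st).round(4),"turn", None if tyaw is None else round(float(cur-tyaw-yaw),4), "world",p.round(4),"J7",st["joints"][6].round(2))
```

```bash
python3 -c "
from h import *
go(-.16,-.08,.055,0)"
```

```text
t 0.1 shift [ 0.3517 -0.3859  0.1761] turn 0.2498 world [ 0.4167 -0.1389  0.055 ] J7 -0.21
```

Emit:
shift_gripper(
  ticks=[
    [0,0.03,-0.03,0.01,0.05],
    [0,0.055,-0.06,0.02,0.1],
    [0,0.08,-0.09,0.03,0.15],
    [0,0.11,-0.12,0.04,0.2],
    [0,0.14,-0.15,0.05,0.25],
    [0,0.165,-0.18,0.06,0.25],
    [0,0.19,-0.21,0.07,0.25],
    [0,0.22,-0.24,0.08,0.25],
    [0,0.25,-0.27,0.09,0.25],
    [0,0.275,-0.3,0.1,0.25],
    [0,0.3,-0.33,0.11,0.25],
    [0,0.325,-0.355,0.12,0.25],
  ],
)

```text
time_s: 1.1
tool_pos: [0.4012, -0.1751, 0.1108]
tcp_rot: [-0.0, 0.999, 0.036, -0.0]
force: [0.6, 0.7, -0.6]
finger_gap: -0.0
grasp_force: 0.0
```

```bash
python3 -c "
from h import *
go(-.16,-.08,.055,0)"
```

```text
t 1.1 shift [ 0.018  -0.0351  0.0558] turn 0.0001 world [ 0.4167 -0.1389  0.055 ] J7 -1.39
```

Emit:
shift_gripper(
  ticks=[
    [0,0.01,-0.02,0.03,0],
    [0,0.018,-0.035,0.056,0],
    [0,0.018,-0.035,0.056,0],
    [0,0.03,-0.035,0.056,0],
    [0,0.042,-0.035,0.056,0],
    [0,0.055,-0.035,0.056,0],
    [0,0.068,-0.035,0.056,0],
    [0,0.08,-0.035,0.056,0],
    [0,0.092,-0.035,0.056,0],
    [0,0.104,-0.035,0.056,0],
    [0,0.114,-0.035,0.056,0],
    [0,0.121,-0.035,0.056,0],
  ],
)

```text
time_s: 2.1
tool_pos: [0.5199, -0.1347, 0.0556]
tcp_rot: [-0.0, 0.999, 0.035, -0.0]
force: [-1.1, 0.6, -0.1]
finger_gap: 0.0001
grasp_force: 0.8
```

```bash
python3 -c "
from h import *
go(-.049,-.08,.055,0)"
```

```text
t 2.1 shift [ 0.0077 -0.0031  0.0006] turn -0.0011 world [ 0.5274 -0.131   0.055 ] J7 -1.63
```

Emit:
shift_gripper(
  ticks=[
    [0,0.003,-0.003,0,0],
    [0,0.006,-0.003,0,0],
    [0,0.009,-0.003,0,0],
    [0,0.011,-0.003,0,0],
    [0,0.011,-0.003,0,0],
  ],
)

```text
time_s: 2.52
tool_pos: [0.5286, -0.1303, 0.0551]
tcp_rot: [0.0, 0.999, 0.035, -0.002]
force: [-4.8, 0.2, 5.0]
finger_gap: -0.0002
grasp_force: 2.5
```

Run:
```python
from h import *
cv2.imwrite("pics/t1.png",ctrl.snapshot("side")[200:350,240:400][:,:,::-1].repeat(4,0).repeat(4,1))
go(-.049,-.08,.055,0)
```

```text
t 2.5667 shift [-0.0013  0.0006  0.0001] turn -0.0003 world [ 0.5274 -0.131   0.055 ] J7 -1.64
```

View pics/t1.png

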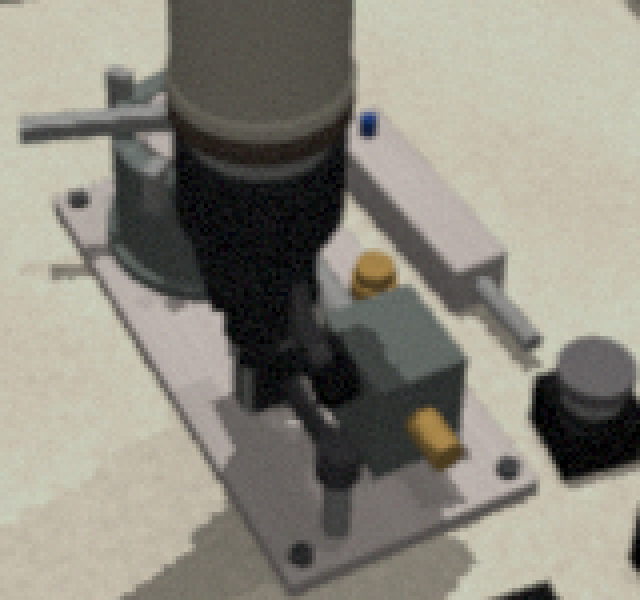

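The side view shows the fingers (about crop (260,380)) pressing the hook back against the catch, with the hook now running along the front of the valve. I'll press a little more to confirm the stop.

Emit:
shift_gripper(
  ticks=[
    [0,0.002,0,0,0],
    [0,0.004,0,0,0],
    [0,0.004,0,0,0],
    [0,0.004,0,0,0],
  ],
)

```text
time_s: 2.9
tool_pos: [0.5287, -0.1303, 0.0546]
tcp_rot: [0.0, 0.999, 0.035, -0.005]
force: [-13.3, 0.2, 11.2]
finger_gap: -0.0004
grasp_force: 6.9
```

```bash
python3 -c "
from h import *
go(-.049,-.08,.055,0)"
```

```text
t 2.9 shift [-0.0014  0.0006 -0.0004] turn -0.0009 world [ 0.5274 -0.131   0.055 ] J7 -1.65
```

Emit:
shift_gripper(
  ticks=[
    [0,-0.025,0,0,0],
    [0,-0.05,0,0,0],
    [0,-0.05,0,-0.04,0],
    [0,-0.05,0,-0.08,0],
    [0,-0.045,-0.03,-0.1,0],
    [0,-0.04,-0.07,-0.1,0],
    [0,-0.035,-0.11,-0.1,0],
    [0,-0.035,-0.15,-0.1,0],
    [0,-0.035,-0.19,-0.1,0],
    [0,-0.035,-0.223,-0.1,0],
    [0,-0.035,-0.223,-0.1,0],
  ],
)

```text
time_s: 3.82
tool_pos: [0.4832, 0.0988, 0.1565]
tcp_rot: [-0.002, 0.999, 0.041, 0.001]
force: [-0.1, 0.0, -0.5]
finger_gap: -0.0
grasp_force: 0.0
```

```bash
python3 - <<'E'
from h import *
go(-.078,.142,.088,0)
im=ctrl.snapshot("top")[:,:,::-1]; cv2.imwrite("pics/t2.png",im[200:305,265:425].repeat(5,0).repeat(5,1))
E
```

```text
t 3.8167 shift [-0.0015  0.0106  0.0684] turn 0.0104 world [0.4827 0.0884 0.088 ] J7 -2.0
```

View pics/t2.png

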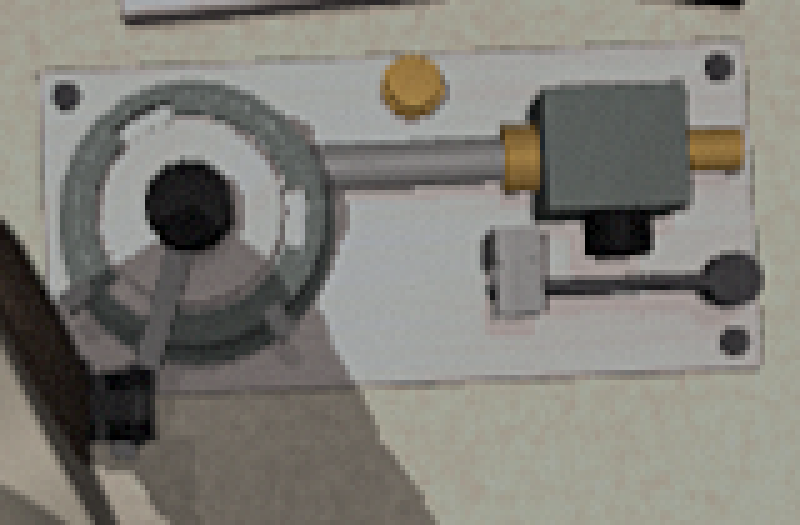

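The top crop shows the hook shaft (545-705, ~284) straight into the catch and parallel to the plate, so it is closed. The closed fingers (125,405) are left of and above the lever. Next: descend and push.

Emit:
shift_gripper(
  ticks=[
    [0,0,0,0.035,0.01],
    [0,-0.001,0.002,0.066,0.01],
    [0,-0.001,0.002,0.066,0.01],
    [0,-0.001,0.012,0.066,0.01],
    [0,-0.001,0.022,0.066,0.01],
    [0,-0.001,0.032,0.066,0.01],
    [0,-0.001,0.042,0.066,0.01],
    [0,-0.001,0.052,0.066,0.01],
    [0,-0.001,0.061,0.066,0.01],
    [0,-0.001,0.07,0.066,0.01],
    [0,-0.001,0.077,0.066,0.01],
    [0,-0.001,0.081,0.066,0.01],
  ],
)

```text
time_s: 4.87
tool_pos: [0.4891, 0.0101, 0.0895]
tcp_rot: [-0.001, 1.0, 0.03, 0.001]
force: [-0.4, 12.9, -0.8]
finger_gap: -0.0003
grasp_force: 5.1
```

```bash
python3 - <<'E'
from h import *
go(-.078,.063,.088,0)
E
```

```text
t 4.8667 shift [-0.0009  0.0004  0.0015] turn -0.0105 world [0.4883 0.0096 0.088 ] J7 -1.92
```

Emit:
shift_gripper(
  ticks=[
    [0,0,-0.02,0,0],
    [0,-0.01,-0.03,-0.03,0],
    [0.055,-0.03,-0.03,-0.07,-0.1],
    [0.055,-0.06,-0.03,-0.1,-0.2],
    [0.055,-0.07,-0.03,-0.1,-0.3],
    [0.055,-0.07,-0.03,-0.1,-0.4],
    [0.055,-0.07,-0.03,-0.1,-0.48],
    [0.055,-0.07,-0.03,-0.1,-0.48],
  ],
)

```text
time_s: 5.53
tool_pos: [0.4167, 0.0341, 0.1897]
tcp_rot: [0.001, 0.963, 0.268, 0.0]
force: [0.4, -0.7, -0.3]
finger_gap: 0.055
grasp_force: 0.0
```

```bash
python3 - <<'E'
from h import *
go(0,.08,.097,np.radians(26.7))
im=ctrl.snapshot("top")[:,:,::-1]; cv2.imwrite("pics/t3.png",im[200:305,265:425].repeat(5,0).repeat(5,1))
print(proj("top",S(-.0895,.08-.045,.104)),ctrl.get_state()["finger_gap"])
E
```

```text
t 5.5333 shift [0.1258 0.0782 0.0928] turn 0.0062 world [0.5649 0.0321 0.097 ] J7 -1.33
[328.52058518 286.47226482] 0.054856732127447
```

View pics/t3.png

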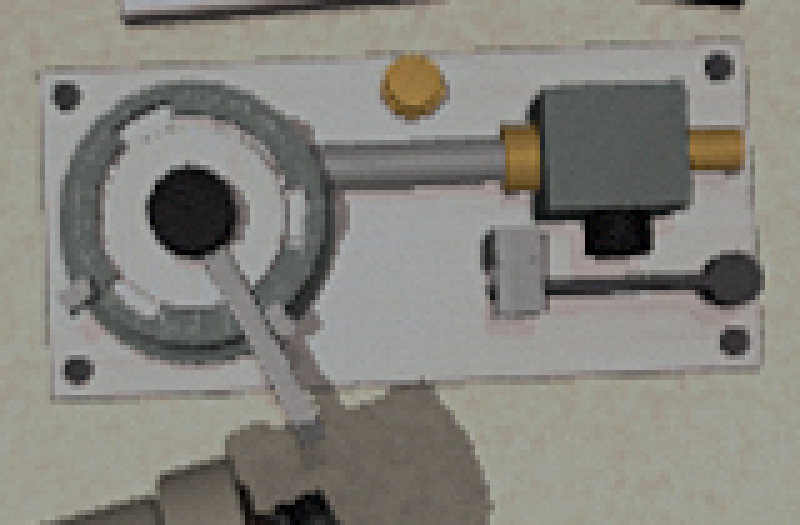

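The lever now lies against the open stop, with its end at crop (312,435), where I predicted (318,432). The lugs are at the slots and the hook is still closed. Next: grasp the knob.

Emit:
shift_gripper(
  ticks=[
    [0.055,0.03,0.02,0,0],
    [0.055,0.065,0.04,0,0],
    [0.055,0.095,0.06,0,0],
    [0.055,0.125,0.078,0.01,0.006],
    [0.055,0.125,0.078,0.03,0.006],
    [0.055,0.125,0.078,0.055,0.006],
    [0.055,0.125,0.078,0.08,0.006],
    [0.055,0.125,0.078,0.092,0.006],
    [0.055,0.125,0.078,0.092,0.006],
  ],
  grip_n=60,
)

```text
time_s: 6.33
tool_pos: [0.5615, 0.032, 0.0939]
tcp_rot: [-0.001, 0.965, 0.264, -0.003]
force: [-0.6, -0.1, 0.3]
finger_gap: 0.0553
grasp_force: 0.0
```

```bash
python3 - <<'E'
from h import *
go(0,.08,.097,np.radians(26.7))
E
```

```text
t 6.3333 shift [ 0.003   0.0016 -0.0031] turn -0.0036 world [0.5649 0.0321 0.097 ] J7 -1.53
```

Emit:
shift_gripper(
  ticks=[
    [0.055,0.002,0.001,-0.003,0],
    [0.055,0.002,0.001,-0.003,0],
    [0.02,0.002,0.001,-0.003,0],
    [0.02,0.002,0.001,-0.003,0],
    [0.02,0.002,0.001,-0.003,0],
    [0.02,0.002,0.001,-0.003,0],
    [0.02,0.002,0.001,-0.003,0],
    [0.02,0.002,0.001,-0.003,0],
  ],
  grip_n=60,
)

```text
time_s: 7.0
tool_pos: [0.5677, 0.0332, 0.1024]
tcp_rot: [0.0, 0.965, 0.264, 0.002]
force: [-0.2, 0.8, 5.4]
finger_gap: 0.0323
grasp_force: 59.3
```

```bash
python3 - <<'E'
from h import *
go(0,.08,.097,np.radians(25))
E
```

```text
t 7.0 shift [-0.003  -0.0005  0.0054] turn 0.0271 world [0.5649 0.0321 0.097 ] J7 -1.52
```

Emit:
shift_gripper(
  ticks=[
    [0.02,-0.001,0,0,0.03],
    [0.02,-0.001,0,0,0.03],
    [0.02,-0.001,0,-0.008,0.03],
    [0.02,-0.001,0,-0.016,0.03],
    [0.02,-0.001,0,-0.024,0.03],
    [0.02,-0.001,0,-0.034,0.03],
    [0.02,-0.001,0,-0.044,0.03],
    [0.02,-0.001,0,-0.054,0.03],
    [0.02,-0.001,0,-0.07,0.03],
    [0.02,-0.001,0,-0.085,0.03],
    [0.02,-0.001,0,-0.1,0.03],
    [0.02,-0.001,0,-0.1,0.03],
  ],
)

```text
time_s: 8.0
tool_pos: [0.5672, 0.0323, 0.2039]
tcp_rot: [0.001, 0.968, 0.25, 0.002]
force: [1.4, -0.9, -2.7]
finger_gap: 0.0322
grasp_force: 60.5
```

```bash
python3 - <<'E'
from h import *
go(.5513,-.318,.15,frame=None)
im=ctrl.snapshot("side")[:,:,::-1]; cv2.imwrite("pics/s4.png",im[120:360,220:420].repeat(2,0).repeat(2,1))
E
```

```text
t 8.0 shift [-0.1836  0.2987  0.0539] turn None world [ 0.5513 -0.318   0.15  ] J7 -1.46
```

View pics/s4.png

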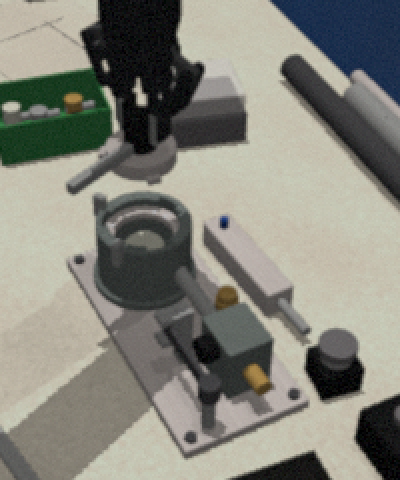

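The side view shows the lid hanging level in the fingers at crop (138,155), clear of the empty housing, with the hook still closed. Next: carry it to the mat.

Emit:
shift_gripper(
  ticks=[
    [0.02,-0.01,0.015,0,0],
    [0.02,-0.025,0.04,0,0],
    [0.02,-0.04,0.065,0,0],
    [0.02,-0.055,0.09,0,0],
    [0.02,-0.07,0.115,0,0],
    [0.02,-0.085,0.14,0,0],
    [0.02,-0.1,0.165,0,0],
    [0.02,-0.115,0.19,0,0],
    [0.02,-0.13,0.215,0,0],
    [0.02,-0.145,0.24,0,0],
    [0.02,-0.16,0.265,0.01,0],
    [0.02,-0.175,0.285,0.02,0],
  ],
)

```text
time_s: 9.05
tool_pos: [0.5496, -0.3047, 0.1794]
tcp_rot: [0.0, 0.968, 0.249, -0.0]
force: [-0.4, -0.1, -1.9]
finger_gap: 0.0325
grasp_force: 60.5
```

Emit:
shift_gripper(
  ticks=[
    [0.02,-0.008,0.013,0.02,0],
    [0.02,-0.008,0.013,0.04,0],
    [0.02,-0.008,0.013,0.06,0],
    [0.02,-0.008,0.013,0.08,0],
    [0.02,-0.008,0.013,0.1,0],
    [0.02,-0.008,0.013,0.12,0],
    [0.02,-0.008,0.013,0.12,0],
    [0.02,-0.008,0.013,0.12,0],
  ],
)

```text
time_s: 9.72
tool_pos: [0.5476, -0.3165, 0.0583]
tcp_rot: [-0.002, 0.968, 0.25, -0.002]
force: [0.1, 0.9, -3.0]
finger_gap: 0.0325
grasp_force: 60.4
```

Run:
```python
from h import *
go(.5513,-.318,.0334,frame=None)
```

```text
t 9.7167 shift [0.0025 0.0032 0.0249] turn None world [ 0.5513 -0.318   0.0334] J7 -0.94
```

Emit:
shift_gripper(
  ticks=[
    [0.02,0.002,0.002,0.008,0],
    [0.02,0.002,0.002,0.014,0],
    [0.02,0.002,0.002,0.019,0],
    [0.02,0.002,0.002,0.022,0],
    [0.02,0.002,0.002,0.023,0],
    [0.02,0.002,0.002,0.024,0],
    [0.02,0.002,0.002,0.024,0],
    [0.02,0.002,0.002,0.024,0],
  ],
)

```text
time_s: 10.38
tool_pos: [0.5523, -0.3182, 0.0366]
tcp_rot: [0.0, 0.968, 0.25, 0.0]
force: [-0.5, -0.4, -3.1]
finger_gap: 0.0322
grasp_force: 60.5
```

Run:
```python
from h import *
go(.5513,-.318,.0334,frame=None)
```

```text
t 10.3833 shift [-0.0008 -0.0007  0.0032] turn None world [ 0.5513 -0.318   0.0334] J7 -0.96
```

Still hanging (-3 N on the wrist), so I'll lower in 1-mm rows until it touches.

Emit:
shift_gripper(
  ticks=[
    [0.02,0,0,0.001,0],
    [0.02,0,0,0.002,0],
    [0.02,0,0,0.003,0],
    [0.02,0,0,0.003,0],
    [0.02,0,0,0.003,0],
  ],
)

```text
time_s: 10.8
tool_pos: [0.5522, -0.3182, 0.0335]
tcp_rot: [0.0, 0.968, 0.25, 0.0]
force: [-1.6, -0.4, -0.9]
finger_gap: 0.0322
grasp_force: 61.1
```

Emit:
shift_gripper(
  ticks=[
    [0.02,0,0,0.001,0],
    [0.02,0,0,0.002,0],
    [0.02,0,0,0.002,0],
    [0.02,0,0,0.002,0],
  ],
)

```text
time_s: 11.13
tool_pos: [0.5522, -0.3183, 0.0334]
tcp_rot: [0.0, 0.968, 0.25, -0.0]
force: [-5.8, 2.6, 12.7]
finger_gap: 0.0323
grasp_force: 62.3
```

Emit:
shift_gripper(
  ticks=[
    [0.02,0,0,-0.0015,0],
    [0.02,0,0,-0.0015,0],
    [0.06,0,0,-0.0015,0],
    [0.06,0,0,-0.0015,0],
    [0.06,0,0,-0.0015,0],
    [0.06,0,0,-0.0015,0],
    [0.06,0,0,-0.01,0],
    [0.06,0,0,-0.03,0],
    [0.06,0,0,-0.06,0],
    [0.06,0,0,-0.09,0],
    [0.06,-0.03,0,-0.12,0],
    [0.06,-0.06,0,-0.15,0],
  ],
  grip_n=20,
)

```text
time_s: 12.13
tool_pos: [0.502, -0.3447, 0.1823]
tcp_rot: [-0.0, 0.968, 0.252, 0.001]
force: [0.3, -2.0, 0.6]
finger_gap: 0.0599
grasp_force: 0.0
```

Emit:
shift_gripper(
  ticks=[
    [0.06,-0.04,0,0,0],
    [0.06,-0.08,0,0,0],
    [0.06,-0.12,0,0,0],
    [0.06,-0.15,0,0,0],
    [0.06,-0.15,0,0,0],
  ],
)

```text
time_s: 12.55
tool_pos: [0.3615, -0.4243, 0.1803]
tcp_rot: [0.001, 0.97, 0.245, -0.003]
force: [-0.2, -0.0, -0.1]
finger_gap: 0.0599
grasp_force: 0.0
```

Run:
```python
from h import *
im=ctrl.snapshot("top")[:,:,::-1]; cv2.imwrite("pics/t5.png",im[200:320,270:520].repeat(3,0).repeat(3,1))
```

```text
(no output)
```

View pics/t5.png

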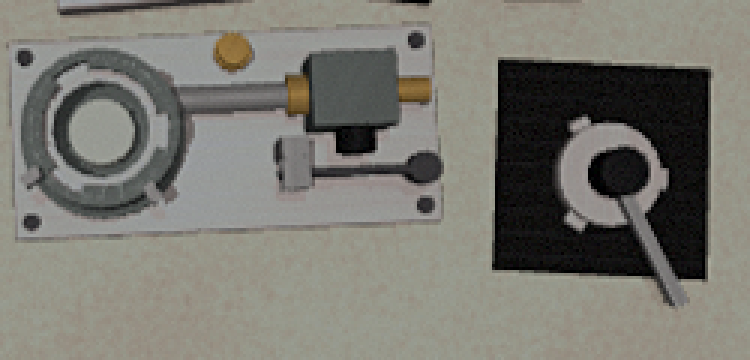

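The top view shows the lid flat and knob up on the mat, with its disc at crop (608,172) near the mat centre (603,170). The hook is closed and the robot is clear, so I'm handing in.

```bash
python3 -c "
from bench import ctrl
print(ctrl.job_done())"
```

```text
the job is handed in; nothing more can be done
None
```

I closed the hook, then turned the lid to its slots and lifted it free. It now sits knob up near the middle of the mat; I handed the job in at about 12.6 s, and no verdict was shown.

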